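# Line up the seasoning jars by height

### The job

Line the four seasoning jars up by height on the wooden rack, each standing upright in the middle of its own pad: the shortest on the blue pad at one end, then rising pad by pad along the row to the tallest on the black pad at the other end. Set each one down rather than dropping it, do not knock any over, and leave the blue cup and the white bowl where they stand.

Things in the scene. Friction and masses are not known exactly. Their poses are not given: they have to be found in the camera images.
- jar_green: Loose round seasoning jar with a green screw cap, olive-green body and a paper label band; the shortest of the four jars: 50 mm in diameter over its whole height, 60 mm tall, about 108 g (varies by a third). Stands upright on the worktop. Origin: centre of its underside, z up.
- jar_red: Loose round seasoning jar with a red screw cap, brick-red body and a paper label band; the second shortest of the four jars: 50 mm in diameter over its whole height, 85 mm tall, about 153 g (varies by a third). Stands upright on the worktop. Origin: centre of its underside, z up.
- jar_yellow: Loose round seasoning jar with a yellow screw cap, ochre body and a paper label band; the second tallest of the four jars: 50 mm in diameter over its whole height, 110 mm tall, about 198 g (varies by a third). Stands upright on the worktop. Origin: centre of its underside, z up.
- jar_black: Loose round seasoning jar with a black screw cap, dark brown body and a paper label band; the tallest of the four jars: 50 mm in diameter over its whole height, 135 mm tall, about 243 g (varies by a third). Stands upright on the worktop. Origin: centre of its underside, z up.
- pad_blue: Blue pad, at one end of the row (which end differs). Round silicone pad, 62 mm in diameter and 3 mm thick, fixed on the wooden rack; origin: centre of its underside, 25 mm above the worktop, so its upper face is 28 mm above the worktop. Rack: fixed plank, light wood, 110 x 400 mm, 25 mm high, crosswise beyond the jars; four pads in one row along its middle, 95 mm apart.
- pad_black: Black pad, always at the other end of the row from the blue one. Round silicone pad, 62 mm in diameter and 3 mm thick, fixed on the wooden rack; origin: centre of its underside, 25 mm above the worktop, so its upper face is 28 mm above the worktop.
- pad_white: White pad, one of the two in the middle of the row (may be next to the blue one or next to the black one). Round silicone pad, 62 mm in diameter and 3 mm thick, fixed on the wooden rack; origin: centre of its underside, 25 mm above the worktop, so its upper face is 28 mm above the worktop.
- pad_grey: Grey pad, the other of the two in the middle of the row. Round silicone pad, 62 mm in diameter and 3 mm thick, fixed on the wooden rack; origin: centre of its underside, 25 mm above the worktop, so its upper face is 28 mm above the worktop.
- mug: Bystander: loose blue ceramic cup without handle, standing among the jars: 72 mm across the mouth, 90 mm tall. Origin: centre of its underside.
- bowl: Bystander: loose white ceramic bowl on the right of the rack: 110 mm across the mouth, 50 mm tall. Origin: centre of its underside. (On the left of the rack stands a fixed dark steel napkin holder, 130 mm high.)

How it is judged:
By the outcome, as a careful person would: the job done as asked, in the order asked, and still so for the second after the job is handed in, with the robot touching nothing.
It also fails if it takes over 96 s, if anything falls off the work surface, if the arm or the gripper's body presses on something with over 40 N, if the wrist force passes 120 N, or if a joint passes its speed limit or range.

### The arm

A 6-joint arm with a two-finger parallel gripper is mounted at the origin on the work surface. World frame = base frame: x ahead of the robot, y to its left, z up, the work surface at z = 0. Lengths are in m, angles in rad, forces in N, time in s.
With the tool pointing down it reaches from about 0.3 to 0.875 m from the base axis. Payload 6.4 kg.
Tool frame: the origin (TCP) lies at the centre of the arm's flange, where the gripper is bolted on; the fingertips stand 173 mm ahead of it and the grasp point (between the pads) lies 155 mm ahead of it (env.tcp_to_tips is the distance from the TCP to the fingertips, in m); z points along the fingers, y is the line along which they close (so a half turn about z gives the same grasp; the last joint's range is limited). The gripper opens to 85 mm and grips with 20 to 120 N. Pads are 22 mm wide; open, the fingers measure 114 mm over their backs; the gripper's body (76 mm by 85 mm) begins 54 mm behind the grasp point. The pads swing forward as they close: fully open they stand 13 mm farther back than shut.
Start: joints at [1.126, 0.181, 1.607, -0, 1.354, -0.206], TCP at [0.136, 0.559, 0.405] pointing down, gripper open.
Joint ranges: [-2.99, 2.99], [-0.89, 2.07], [0.3, 2.58], [-1.14, 4.28], [0, 2.63], [-3.12, 3.12]. Speed limits (rad/s): [2.57, 2.57, 3.01, 3.14, 3.14, 3.14].

### API

Orientations are given as a rotation vector (axis times angle).
In Python, from bench import env gives the robot as it stands.
- The arm moves only by the tool drive_tool, never from a script. Its argument "plan" is a list of rows, each an object of numbers: "dx", "dy", "dz": the shift along the tool's x, y, z scaled (see below); "yaw": the turn about the tool's z scaled (see below); "jaw": the opening, from 0 (shut) to 1 (fully open). A call has 1 to 5 rows; each row shifts and turns the commanded pose from where the row before left it, along the tool's axes as they then stand; what a row does not reach is not made up. The controller multiplies each number of a shift by 0.025 m and each number of a turn by 2 rad. A row lasts 1/12 s, in which the tool goes at most 41.7 mm and 7.16 degrees, less where a joint would pass 70% of its speed; a pose out of reach is approached as far as the arm can. A call with a number of a shift or a turn outside -1 to 1 is refused whole. A call with a gripper value outside its range is refused whole. The fingers move at their own pace and stop on an object; "grip_force" is the grip in N (left out, the last holds). Time passes only in rows, so rows that do not move let the fingers close. It gives the time, the measured TCP pose, the force, the opening and the grip force at its end, in the units of the state.
- env.read_state(): the state, without advancing time (a new reading comes with each control period).
- env.camera(name): name is "scene" or "top"; returns the picture (480x640x3 uint8, red, green, blue); there is no depth.
- env.get_calibration(name): a dict with "fx", "fy", "cx", "cy" (pixels), "R" (3x3) and "t" (3): a world point X has camera coordinates R X + t. Camera axes: x right, y down, z forward; pixel columns grow to the right and rows downward; lengths in m; the calibration is good to about 2 mm. A picture is of the moment at which its call begins. get_calibration takes no time and is no camera call.
- env.hand_in(): hands the job in; it is judged then, once.
The state is a dict: "t": time; "joint_pos": joint angles; "qvel": joint speeds; "joint_efforts": joint torques, N m; "tcp_pos": TCP position; "eef_rot": TCP orientation; "force": force on the tool from outside, world axes, zero at the start; "moment": the same for the moment, N m; "finger_gap": opening from 0.0 (shut) to 1.0 (fully open); "grasp_force": force on a finger pad.
Only numpy, scipy, OpenCV 4.12 (cv2) and the standard library are available. Lean on these libraries where they do the work, as an engineer would, in place of code of your own. Each camera call takes 0.05 s, during which the arm holds its last target. There are 200 camera calls.

## Working session

There is one attempt and no reset: what is moved stays moved. The work goes in short steps, Python scripts to look and compute and a tool call to move; the robot and the scene stay as the last step left them, time stands still between calls to the robot, and variables do not carry over. Pictures are saved under pics/ and viewed, at most 14 in all, crops included, and the job is handed in when it is done.

Besides the shell and the picture viewer there is one more tool, called after ">>>" by a JSON object that holds its "fn" and its "kwargs". drive_tool: Moves the arm, as the interface text tells. Its arguments: {"type":"object","properties":{"plan":{"type":"array"},"grip_force":{"type":"number"}},"required":["plan"]}

```bash
mkdir -p pics; ls; python3 - <<'E'
from bench import env
import cv2,numpy as np
for n in("scene","top"):
    cv2.imwrite(f"pics/{n}0.png",env.camera(n)[:,:,::-1]); c=env.get_calibration(n)
    print(n,{k:np.round(v,3).tolist() for k,v in c.items()})
print(env.read_state(),env.tcp_to_tips)
E
```

```text
pics
scene {'fx': 618.537, 'fy': 618.537, 'cx': 323.063, 'cy': 245.52, 'R': [[0.82, 0.573, 0.004], [0.448, -0.635, -0.629], [-0.358, 0.518, -0.777]], 't': [-0.412, -0.269, 1.606]}
top {'fx': 601.868, 'fy': 601.868, 'cx': 315.665, 'cy': 234.929, 'R': [[-0.019, -1.0, 0.006], [-0.981, 0.017, -0.194], [0.194, -0.009, -0.981]], 't': [-0.062, 0.537, 1.293]}
{'t': 0.1, 'joint_pos': array([ 1.12571251e+00,  1.81496442e-01,  1.60789699e+00, -3.28737719e-05,
        1.35381460e+00, -2.06309309e-01]), 'qvel': array([ 0.0002561 , -0.00204915, -0.00389977,  0.00152688, -0.00076646,
        0.00011043]), 'joint_efforts': array([ 7.28790219e-04, -4.45878053e+01, -3.52242386e+01, -4.55184518e-04,
        4.14421374e-03, -2.84454137e-05]), 'tcp_pos': array([0.13588854, 0.55848117, 0.40386265]), 'eef_rot': array([-3.74106644e-01, -3.11874758e+00,  2.41979599e-03]), 'force': array([-0.13675727,  0.20605758, -0.25249288]), 'moment': array([ 0.03257107, -0.02349229, -0.04757014]), 'grasp_force': 0.0, 'finger_gap': 0.9974377126424291} 0.1734
```

View pics/scene0.png

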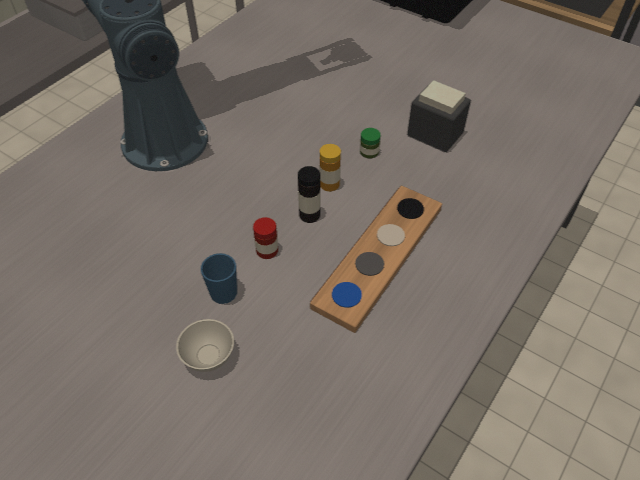

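View pics/top0.png

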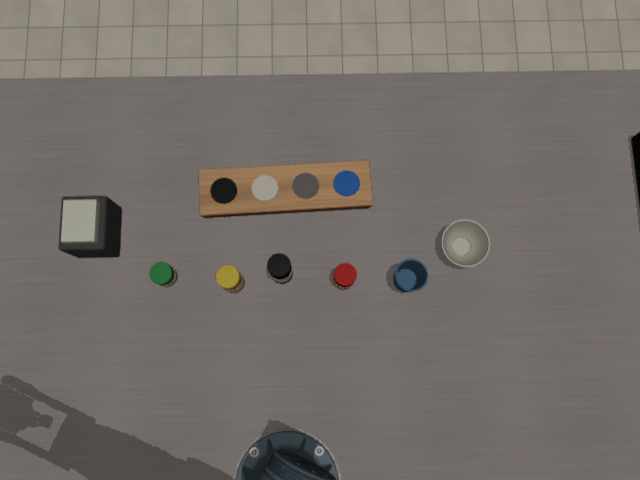

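Scene view: the green, yellow, black and red jars are at about (370,143), (330,167), (309,194) and (265,238). The pads run from black (411,208) to blue (347,294). In the top view the caps are at (162,273), (228,277), (279,266) and (345,275). I'll zoom in to find the cap faces.

```bash
python3 - <<'E'
import cv2,numpy as np
s=cv2.imread("pics/scene0.png");t=cv2.imread("pics/top0.png")
a=cv2.resize(s[120:270,240:400],None,fx=4,fy=4,interpolation=cv2.INTER_CUBIC)
b=cv2.resize(t[240:300,140:370],(800,209),interpolation=cv2.INTER_CUBIC)
a=cv2.resize(a,(417,390));a=cv2.copyMakeBorder(a,0,0,0,383,0)
cv2.imwrite("pics/z.png",np.vstack([a,b]))
E
```

```text
(no output)
```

View pics/z.png

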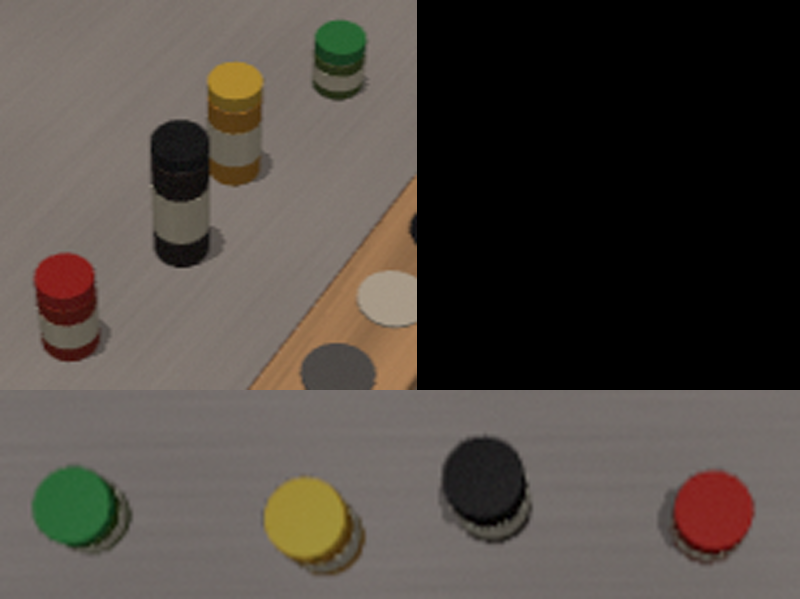

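The zoom shows each cap's top face. In the scene half, the centres are at zoom pixels green (340,40), yellow (235.5,84), black (180.5,143.5) and red (65.5,276.5). In the top half they are at (75,115), (307,128), (484,89) and (712,121), counted from that strip's upper edge.

```bash
cat >u.py <<'E'
import cv2,numpy as np
from bench import env
C={n:env.get_calibration(n) for n in("scene","top")}
def P(n):
    c=C[n];K=np.array([[c["fx"],0,c["cx"]],[0,c["fy"],c["cy"]],[0,0,1]])
    return K@np.c_[np.array(c["R"]),np.array(c["t"])]
def tri(ps,pt):
    X=cv2.triangulatePoints(P("scene"),P("top"),np.float64(ps).reshape(2,1),np.float64(pt).reshape(2,1))[:,0];return X[:3]/X[3]
def atz(n,p,z):
    M=P(n);A=np.c_[M[:,0],M[:,1],-np.array([p[0],p[1],1.])]
    return np.linalg.solve(A,-(M[:,2]*z+M[:,3]))[:2]
E
python3 - <<'E'
from u import *
s=cv2.imread("pics/scene0.png");t=cv2.imread("pics/top0.png")
S=dict(green=(340,40),yellow=(235.5,84),black=(180.5,143.5),red=(65.5,276.5))
T=dict(green=(75,115.5),yellow=(307,128.5),black=(484,89),red=(712.5,121))
H=dict(green=.06,yellow=.11,black=.135,red=.085)
for k in S:
    ps=np.array(S[k])/2.6+[240,120]-.3; pt=np.array(T[k])/3.478+[140,240]-.36
    X=tri(ps,pt);print(k,X.round(4),atz("top",pt,H[k]).round(4),atz("scene",ps,H[k]).round(4))
# pads: floodfill from seed
sd=dict(blue=((347,294),(347,183)),grey=((370,264),(306,186)),white=((391,235),(265,188)),black=((411,208),(224,190)))
for k,(a,b) in sd.items():
    r=[]
    for im,p in((s,a),(t,b)):
        m=np.zeros((482,642),np.uint8)
        cv2.floodFill(im.copy(),m,p,0,(22,)*3,(22,)*3,4|cv2.FLOODFILL_FIXED_RANGE|cv2.FLOODFILL_MASK_ONLY)
        m=m[1:-1,1:-1];M=cv2.moments(m,True);r.append((M["m10"]/M["m00"],M["m01"]/M["m00"],M["m00"]))
    print(k,np.round(r,1).tolist(),tri(r[0][:2],r[1][:2]).round(4),atz("top",r[1],.028).round(4),atz("scene",r[0],.028).round(4))
# mug, bowl approx rims
print("mug",atz("top",(411,275),.09),"bowl",atz("top",(466,243),.05),"holder corners",[atz("top",p,.13).round(3).tolist() for p in((62,197),(107,197),(60,250),(105,250))])
E
```

```text
green [0.4565 0.2696 0.06  ] [0.4554 0.2687] [0.4573 0.2708]
yellow [0.4394 0.1168 0.1087] [0.4381 0.1155] [0.4412 0.1169]
black [0.4581 0.008  0.1331] [0.4566 0.0068] [0.4602 0.0077]
red [ 0.4423 -0.1311  0.0846] [ 0.4414 -0.1319] [ 0.4432 -0.1306]
blue [[346.3, 294.0, 557.0], [346.2, 182.9, 501.0]] [ 0.6618 -0.1445  0.0303] [ 0.6621 -0.145 ] [ 0.6613 -0.1428]
grey [[369.2, 263.5, 524.0], [305.2, 185.4, 530.0]] [ 0.6577 -0.0497  0.029 ] [ 0.6578 -0.0499] [ 0.6576 -0.0488]
white [[390.4, 234.2, 460.0], [264.3, 187.5, 535.0]] [0.6536 0.0446 0.0318] [0.6544 0.0446] [0.6524 0.0478]
black [[410.1, 208.2, 401.0], [223.4, 190.3, 509.0]] [0.6494 0.1392 0.0298] [0.6494 0.1391] [0.649  0.1411]
mug [ 0.43693365 -0.27433275] bowl [ 0.51174116 -0.40780902] holder corners [[0.612, 0.467], [0.61, 0.371], [0.498, 0.464], [0.496, 0.37]]
```

>>> {"fn": "drive_tool", "kwargs": {"plan": [{"yaw": 0.0605,"dz": 0.3,"jaw": 1},{"yaw": 0.0605,"dz": 0.3,"jaw": 1},{"yaw": 0.0605,"dz": 0.3,"jaw": 1},{"yaw": 0.0605,"dz": 0.3,"jaw": 1},{"yaw": 0.0605,"dz": 0.3,"jaw": 1}]}}

```text
invalid input at $.plan[0]: expected keys dx, dy, dz, yaw, jaw
```

>>> {"fn": "drive_tool", "kwargs": {"plan": [{"yaw": 0.0605,"dz": 0.3,"jaw": 1},{"yaw": 0.0605,"dz": 0.3,"jaw": 1},{"yaw": 0.0605,"dz": 0.3,"jaw": 1},{"yaw": 0.0605,"dz": 0.3,"jaw": 1},{"yaw": 0.0605,"dz": 0.3,"jaw": 1}]}}

```text
invalid input at $.plan[0]: expected keys dx, dy, dz, yaw, jaw
```

>>> {"fn": "drive_tool", "kwargs": {"plan": [{"yaw": 0.0605,"jaw": 1},{"jaw": 1},{"jaw": 1}]}}

```text
invalid input at $.plan[0]: expected keys dx, dy, dz, yaw, jaw
```

>>> {"fn": "drive_tool", "kwargs": {"plan": [{"dx": 0,"dy": 0,"dz": 0.3,"yaw": 0.0605,"jaw": 1},{"dx": 0,"dy": 0,"dz": 0.3,"yaw": 0.0605,"jaw": 1},{"dx": 0,"dy": 0,"dz": 0.3,"yaw": 0.0605,"jaw": 1},{"dx": 0,"dy": 0,"dz": 0.3,"yaw": 0.0605,"jaw": 1},{"dx": 0,"dy": 0,"dz": 0.3,"yaw": 0.0605,"jaw": 1}]}}

```text
t: 0.52
tcp_pos: [0.1359, 0.5585, 0.3664]
eef_rot: [-1.295, -2.862, 0.001]
force: [-0.3, 0.5, 0.2]
finger_gap: 1.001
grasp_force: 0.0
```

>>> {"fn": "drive_tool", "kwargs": {"plan": [{"dx": 0,"dy": 0,"dz": 0.3,"yaw": 0.0605,"jaw": 1},{"dx": 0,"dy": 0,"dz": 0.3,"yaw": 0.0605,"jaw": 1},{"dx": 0,"dy": 0,"dz": 0.3,"yaw": 0.0605,"jaw": 1},{"dx": 0,"dy": 0,"dz": 0.3,"yaw": 0.0605,"jaw": 1},{"dx": 0,"dy": 0,"dz": 0.3,"yaw": 0.0605,"jaw": 1}]}}

```text
t: 0.93
tcp_pos: [0.1359, 0.5585, 0.3288]
eef_rot: [2.089, 2.346, -0.002]
force: [0.1, -0.2, 0.5]
finger_gap: 0.999
grasp_force: 0.0
```

>>> {"fn": "drive_tool", "kwargs": {"plan": [{"dx": 0,"dy": 0,"dz": 0,"yaw": 0.0605,"jaw": 1},{"dx": 0,"dy": 0,"dz": 0,"yaw": 0,"jaw": 1},{"dx": 0,"dy": 0,"dz": 0,"yaw": 0,"jaw": 1}]}}

```text
t: 1.18
tcp_pos: [0.136, 0.5586, 0.3294]
eef_rot: [2.216, 2.226, -0.001]
force: [-0.5, 0.6, 0.4]
finger_gap: 1.001
grasp_force: 0.0
```

>>> {"fn": "drive_tool", "kwargs": {"plan": [{"dx": -0.771,"dy": 0.854,"dz": 0,"yaw": 0,"jaw": 1},{"dx": -0.771,"dy": 0.854,"dz": 0,"yaw": 0,"jaw": 1},{"dx": -0.771,"dy": 0.854,"dz": 0,"yaw": 0,"jaw": 1},{"dx": -0.771,"dy": 0.854,"dz": 0,"yaw": 0,"jaw": 1},{"dx": -0.771,"dy": 0.854,"dz": 0,"yaw": 0,"jaw": 1}]}}

```text
t: 1.6
tcp_pos: [0.2436, 0.4616, 0.3301]
eef_rot: [-2.215, -2.228, -0.001]
force: [-0.1, 0.4, -0.1]
finger_gap: 1.001
grasp_force: 0.0
```

>>> {"fn": "drive_tool", "kwargs": {"plan": [{"dx": -0.771,"dy": 0.854,"dz": 0,"yaw": 0,"jaw": 1},{"dx": -0.771,"dy": 0.854,"dz": 0,"yaw": 0,"jaw": 1},{"dx": -0.771,"dy": 0.854,"dz": 0,"yaw": 0,"jaw": 1},{"dx": -0.771,"dy": 0.854,"dz": 0,"yaw": 0,"jaw": 1},{"dx": -0.771,"dy": 0.854,"dz": 0,"yaw": 0,"jaw": 1}]}}

```text
t: 2.02
tcp_pos: [0.3507, 0.3652, 0.3302]
eef_rot: [2.216, 2.227, 0.002]
force: [0.8, 0.3, -0.1]
finger_gap: 1.0
grasp_force: 0.0
```

>>> {"fn": "drive_tool", "kwargs": {"plan": [{"dx": -0.771,"dy": 0.854,"dz": 0,"yaw": 0,"jaw": 1},{"dx": -0.771,"dy": 0.854,"dz": 0,"yaw": 0,"jaw": 1},{"dx": -0.771,"dy": 0.854,"dz": 0,"yaw": 0,"jaw": 1},{"dx": -0.771,"dy": 0.854,"dz": 0,"yaw": 0,"jaw": 1},{"dx": -0.771,"dy": 0.854,"dz": 0,"yaw": 0,"jaw": 1}]}}

```text
t: 2.43
tcp_pos: [0.4576, 0.2688, 0.3302]
eef_rot: [2.216, 2.227, 0.001]
force: [0.6, -0.4, -0.6]
finger_gap: 1.0
grasp_force: 0.0
```

>>> {"fn": "drive_tool", "kwargs": {"plan": [{"dx": 0.04,"dy": -0.05,"dz": 0.4,"yaw": 0,"jaw": 1},{"dx": 0,"dy": 0,"dz": 1,"yaw": 0,"jaw": 1},{"dx": 0,"dy": 0,"dz": 1,"yaw": 0,"jaw": 1},{"dx": 0,"dy": 0,"dz": 1,"yaw": 0,"jaw": 1},{"dx": 0,"dy": 0,"dz": 1,"yaw": 0,"jaw": 1}]}}

```text
t: 2.85
tcp_pos: [0.455, 0.2711, 0.2188]
eef_rot: [2.216, 2.226, 0.001]
force: [1.0, -0.1, -0.5]
finger_gap: 0.999
grasp_force: 0.0
```

>>> {"fn": "drive_tool", "kwargs": {"plan": [{"dx": 0,"dy": 0,"dz": 0.6,"yaw": 0,"jaw": 1},{"dx": 0,"dy": 0,"dz": 0.4,"yaw": 0,"jaw": 1},{"dx": 0,"dy": 0,"dz": 0.2,"yaw": 0,"jaw": 1},{"dx": 0,"dy": 0,"dz": 0,"yaw": 0,"jaw": 0.9},{"dx": 0,"dy": 0,"dz": 0,"yaw": 0,"jaw": 0.7}]}}

```text
t: 3.27
tcp_pos: [0.4556, 0.2712, 0.1904]
eef_rot: [2.219, 2.223, 0.002]
force: [0.0, 1.1, 0.8]
finger_gap: 0.781
grasp_force: 0.0
```

>>> {"fn": "drive_tool", "kwargs": {"plan": [{"dx": 0,"dy": 0,"dz": 0,"yaw": 0,"jaw": 0.6},{"dx": 0,"dy": 0,"dz": 0,"yaw": 0,"jaw": 0.5},{"dx": 0,"dy": 0,"dz": 0,"yaw": 0,"jaw": 0.4},{"dx": 0,"dy": 0,"dz": 0,"yaw": 0,"jaw": 0.3},{"dx": 0,"dy": 0,"dz": 0,"yaw": 0,"jaw": 0.3}], "grip_force": 30}}

```text
t: 3.68
tcp_pos: [0.456, 0.2712, 0.1911]
eef_rot: [2.219, 2.222, 0.004]
force: [-1.2, 0.0, 6.1]
finger_gap: 0.582
grasp_force: 31.5
```

>>> {"fn": "drive_tool", "kwargs": {"plan": [{"dx": 0,"dy": 0,"dz": -0.6,"yaw": 0,"jaw": 0.3},{"dx": 0,"dy": 0,"dz": -1,"yaw": 0,"jaw": 0.3},{"dx": 0,"dy": 0.6,"dz": -1,"yaw": 0,"jaw": 0.3},{"dx": 0,"dy": 0.6,"dz": -0.6,"yaw": 0,"jaw": 0.3},{"dx": 0,"dy": 0.6,"dz": -0.6,"yaw": 0,"jaw": 0.3}]}}

```text
t: 4.1
tcp_pos: [0.5008, 0.271, 0.2865]
eef_rot: [2.219, 2.222, 0.003]
force: [0.4, 0.5, -1.1]
finger_gap: 0.579
grasp_force: 31.5
```

>>> {"fn": "drive_tool", "kwargs": {"plan": [{"dx": -0.8,"dy": 0.9,"dz": -0.52,"yaw": 0,"jaw": 0.3},{"dx": -0.8,"dy": 0.9,"dz": -0.52,"yaw": 0,"jaw": 0.3},{"dx": -0.8,"dy": 0.9,"dz": -0.52,"yaw": 0,"jaw": 0.3},{"dx": -0.8,"dy": 0.9,"dz": -0.52,"yaw": 0,"jaw": 0.3},{"dx": -0.8,"dy": 0.9,"dz": -0.52,"yaw": 0,"jaw": 0.3}]}}

```text
t: 4.52
tcp_pos: [0.6136, 0.17, 0.3505]
eef_rot: [2.22, 2.223, 0.0]
force: [1.2, 0.6, -1.7]
finger_gap: 0.579
grasp_force: 31.5
```

>>> {"fn": "drive_tool", "kwargs": {"plan": [{"dx": -1,"dy": 0.2,"dz": 0,"yaw": 0,"jaw": 0.3},{"dx": -1,"dy": 0.2,"dz": 0,"yaw": 0,"jaw": 0.3},{"dx": -1,"dy": 0.2,"dz": 0,"yaw": 0,"jaw": 0.3},{"dx": -1,"dy": 0.2,"dz": 0,"yaw": 0,"jaw": 0.3},{"dx": -1,"dy": 0.2,"dz": 0,"yaw": 0,"jaw": 0.3}]}}

```text
t: 4.93
tcp_pos: [0.638, 0.0448, 0.3497]
eef_rot: [-2.22, -2.223, 0.0]
force: [-0.1, -0.5, -0.8]
finger_gap: 0.577
grasp_force: 31.6
```

>>> {"fn": "drive_tool", "kwargs": {"plan": [{"dx": -1,"dy": 0.18,"dz": 0,"yaw": 0,"jaw": 0.3},{"dx": -1,"dy": 0.18,"dz": 0,"yaw": 0,"jaw": 0.3},{"dx": -1,"dy": 0.18,"dz": 0,"yaw": 0,"jaw": 0.3},{"dx": -1,"dy": 0.18,"dz": 0,"yaw": 0,"jaw": 0.3},{"dx": -1,"dy": 0.18,"dz": 0,"yaw": 0,"jaw": 0.3}]}}

```text
t: 5.35
tcp_pos: [0.6605, -0.0801, 0.3497]
eef_rot: [-2.22, -2.223, 0.0]
force: [0.6, -0.1, -1.4]
finger_gap: 0.577
grasp_force: 31.6
```

>>> {"fn": "drive_tool", "kwargs": {"plan": [{"dx": -0.8,"dy": 0,"dz": 0,"yaw": 0,"jaw": 0.3},{"dx": -0.8,"dy": 0,"dz": 0,"yaw": 0,"jaw": 0.3},{"dx": -0.6,"dy": 0,"dz": 0,"yaw": 0,"jaw": 0.3},{"dx": -0.38,"dy": 0,"dz": 0,"yaw": 0,"jaw": 0.3},{"dx": 0,"dy": 0,"dz": 0,"yaw": 0,"jaw": 0.3}]}}

```text
t: 5.77
tcp_pos: [0.6605, -0.1453, 0.3496]
eef_rot: [2.222, 2.22, -0.001]
force: [-0.2, -0.1, -1.5]
finger_gap: 0.577
grasp_force: 31.6
```

>>> {"fn": "drive_tool", "kwargs": {"plan": [{"dx": 0.08,"dy": 0.04,"dz": 0.5,"yaw": 0,"jaw": 0.3},{"dx": 0,"dy": 0,"dz": 1,"yaw": 0,"jaw": 0.3},{"dx": 0,"dy": 0,"dz": 1,"yaw": 0,"jaw": 0.3},{"dx": 0,"dy": 0,"dz": 1,"yaw": 0,"jaw": 0.3},{"dx": 0,"dy": 0,"dz": 0.8,"yaw": 0,"jaw": 0.3}]}}

```text
t: 6.18
tcp_pos: [0.661, -0.1392, 0.2391]
eef_rot: [-2.216, -2.222, 0.001]
force: [-1.2, -0.1, -1.4]
finger_gap: 0.579
grasp_force: 31.6
```

>>> {"fn": "drive_tool", "kwargs": {"plan": [{"dx": 0,"dy": 0,"dz": 0.5,"yaw": 0,"jaw": 0.3},{"dx": 0,"dy": 0,"dz": 0.3,"yaw": 0,"jaw": 0.3},{"dx": 0,"dy": 0,"dz": 0.04,"yaw": 0,"jaw": 0.3},{"dx": 0,"dy": 0,"dz": 0,"yaw": 0,"jaw": 0.3}]}}

```text
t: 6.52
tcp_pos: [0.662, -0.1408, 0.2214]
eef_rot: [2.219, 2.223, 0.001]
force: [0.3, -0.6, -0.4]
finger_gap: 0.578
grasp_force: 31.9
```

>>> {"fn": "drive_tool", "kwargs": {"plan": [{"dx": -0.07,"dy": 0,"dz": 0.03,"yaw": 0,"jaw": 0.3},{"dx": 0,"dy": 0,"dz": 0.03,"yaw": 0,"jaw": 0.3},{"dx": 0,"dy": 0,"dz": 0.02,"yaw": 0,"jaw": 0.3},{"dx": 0,"dy": 0,"dz": 0,"yaw": 0,"jaw": 0.3},{"dx": 0,"dy": 0,"dz": 0,"yaw": 0,"jaw": 0.3}]}}

```text
t: 6.93
tcp_pos: [0.6617, -0.1433, 0.2195]
eef_rot: [2.22, 2.222, 0.0]
force: [0.3, 0.2, -1.1]
finger_gap: 0.581
grasp_force: 31.9
```

```bash
python3 - <<'E'
from u import *
s=env.camera("scene")[:,:,::-1];t=env.camera("top")[:,:,::-1]
a=cv2.resize(s[200:350,270:430],(480,450),interpolation=2);b=cv2.resize(t[140:290,300:400],(300,450),interpolation=2)
cv2.imwrite("pics/g1.png",np.hstack([a,b]));print(env.read_state()["force"],env.read_state()["tcp_pos"])
E
```

```text
[ 0.6304651   0.41944488 -1.22262015] [ 0.66170462 -0.14323658  0.21937486]
```

View pics/g1.png

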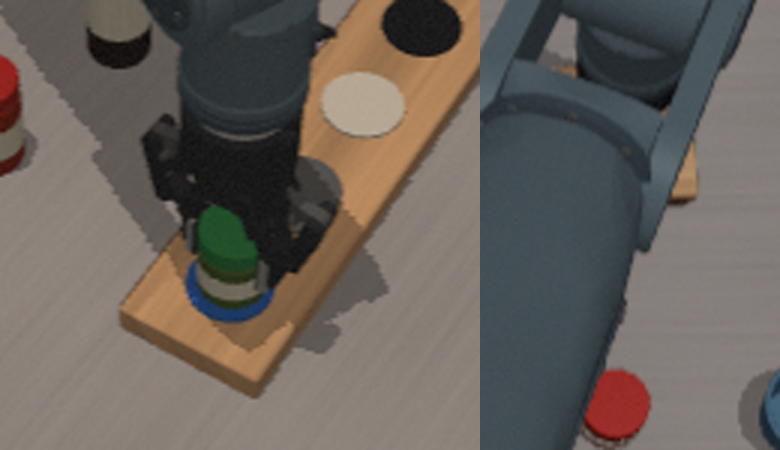

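The scene crop shows the green jar held upright and centred over the blue pad: its base is at about (230,300), and the pad edge runs x 187–273. Next I lower it until it touches.

>>> {"fn": "drive_tool", "kwargs": {"plan": [{"dx": 0,"dy": 0,"dz": 0.03,"yaw": 0,"jaw": 0.3},{"dx": 0,"dy": 0,"dz": 0.02,"yaw": 0,"jaw": 0.3},{"dx": 0,"dy": 0,"dz": 0,"yaw": 0,"jaw": 0.3}]}}

```text
t: 7.28
tcp_pos: [0.6619, -0.1432, 0.219]
eef_rot: [2.22, 2.222, -0.0]
force: [-2.8, -1.0, 5.5]
finger_gap: 0.575
grasp_force: 32.4
```

>>> {"fn": "drive_tool", "kwargs": {"plan": [{"dx": 0,"dy": 0,"dz": 0,"yaw": 0,"jaw": 0.65},{"dx": 0,"dy": 0,"dz": 0,"yaw": 0,"jaw": 0.75},{"dx": 0,"dy": 0,"dz": 0,"yaw": 0,"jaw": 0.9},{"dx": 0,"dy": 0,"dz": 0,"yaw": 0,"jaw": 1},{"dx": 0,"dy": 0,"dz": 0,"yaw": 0,"jaw": 1}]}}

```text
t: 7.7
tcp_pos: [0.6617, -0.1431, 0.2178]
eef_rot: [-2.22, -2.222, 0.0]
force: [1.6, 0.9, -0.2]
finger_gap: 1.001
grasp_force: 0.0
```

>>> {"fn": "drive_tool", "kwargs": {"plan": [{"dx": 0,"dy": 0,"dz": -0.2,"yaw": 0,"jaw": 1},{"dx": 0,"dy": 0,"dz": -0.6,"yaw": 0,"jaw": 1},{"dx": 0,"dy": 0,"dz": -1,"yaw": 0,"jaw": 1},{"dx": 0,"dy": 0,"dz": -1,"yaw": 0,"jaw": 1},{"dx": 0,"dy": 0,"dz": -1,"yaw": 0,"jaw": 1}]}}

```text
t: 8.12
tcp_pos: [0.6617, -0.1431, 0.3153]
eef_rot: [2.22, 2.222, 0.001]
force: [0.8, -0.6, -0.1]
finger_gap: 1.002
grasp_force: 0.0
```

>>> {"fn": "drive_tool", "kwargs": {"plan": [{"dx": 0.05,"dy": -0.9,"dz": 0,"yaw": 0,"jaw": 1},{"dx": 0.05,"dy": -0.9,"dz": 0,"yaw": 0,"jaw": 1},{"dx": 0.05,"dy": -0.9,"dz": 0,"yaw": 0,"jaw": 1},{"dx": 0.05,"dy": -0.9,"dz": 0,"yaw": 0,"jaw": 1},{"dx": 0.05,"dy": -0.9,"dz": 0,"yaw": 0,"jaw": 1}]}}

```text
t: 8.53
tcp_pos: [0.5483, -0.1369, 0.3145]
eef_rot: [2.219, 2.221, 0.001]
force: [0.5, -0.5, -0.5]
finger_gap: 1.0
grasp_force: 0.0
```

>>> {"fn": "drive_tool", "kwargs": {"plan": [{"dx": 0.05,"dy": -1,"dz": 0,"yaw": 0,"jaw": 1},{"dx": 0.05,"dy": -1,"dz": 0,"yaw": 0,"jaw": 1},{"dx": 0.05,"dy": -1,"dz": 0,"yaw": 0,"jaw": 1},{"dx": 0.05,"dy": -1,"dz": 0,"yaw": 0,"jaw": 1},{"dx": 0.05,"dy": -0.3,"dz": 0,"yaw": 0,"jaw": 1}]}}

```text
t: 8.95
tcp_pos: [0.4393, -0.1303, 0.3137]
eef_rot: [-2.22, -2.222, 0.001]
force: [-0.1, -0.2, -0.5]
finger_gap: 1.003
grasp_force: 0.0
```

>>> {"fn": "drive_tool", "kwargs": {"plan": [{"dx": -0.03,"dy": 0.1,"dz": 0.4,"yaw": 0,"jaw": 1},{"dx": 0,"dy": 0,"dz": 0.8,"yaw": 0,"jaw": 1},{"dx": 0,"dy": 0,"dz": 0.9,"yaw": 0,"jaw": 1},{"dx": 0,"dy": 0,"dz": 0.9,"yaw": 0,"jaw": 1},{"dx": 0,"dy": 0,"dz": 0.6,"yaw": 0,"jaw": 1}]}}

```text
t: 9.37
tcp_pos: [0.445, -0.1317, 0.2214]
eef_rot: [2.22, 2.222, 0.0]
force: [-0.1, 0.3, -0.1]
finger_gap: 1.002
grasp_force: 0.0
```

>>> {"fn": "drive_tool", "kwargs": {"plan": [{"dx": 0,"dy": 0,"dz": 0.4,"yaw": 0,"jaw": 1},{"dx": 0,"dy": 0,"dz": 0.1,"yaw": 0,"jaw": 1},{"dx": 0,"dy": 0,"dz": 0,"yaw": 0,"jaw": 0.9},{"dx": 0,"dy": 0,"dz": 0,"yaw": 0,"jaw": 0.7},{"dx": 0,"dy": 0,"dz": 0,"yaw": 0,"jaw": 0.6}]}}

```text
t: 9.78
tcp_pos: [0.4449, -0.132, 0.2115]
eef_rot: [2.219, 2.221, 0.001]
force: [-0.7, -0.3, 0.0]
finger_gap: 0.636
grasp_force: 0.2
```

>>> {"fn": "drive_tool", "kwargs": {"plan": [{"dx": 0,"dy": 0,"dz": 0,"yaw": 0,"jaw": 0.5},{"dx": 0,"dy": 0,"dz": 0,"yaw": 0,"jaw": 0.4},{"dx": 0,"dy": 0,"dz": 0,"yaw": 0,"jaw": 0.3},{"dx": 0,"dy": 0,"dz": 0,"yaw": 0,"jaw": 0.3}], "grip_force": 35}}

```text
t: 10.12
tcp_pos: [0.4448, -0.132, 0.2116]
eef_rot: [2.219, 2.221, 0.001]
force: [-0.5, -0.1, 7.5]
finger_gap: 0.577
grasp_force: 36.7
```

>>> {"fn": "drive_tool", "kwargs": {"plan": [{"dx": 0,"dy": 0,"dz": -0.6,"yaw": 0,"jaw": 0.3},{"dx": 0,"dy": 0,"dz": -1,"yaw": 0,"jaw": 0.3},{"dx": 0,"dy": 0.3,"dz": -1,"yaw": 0,"jaw": 0.3},{"dx": 0,"dy": 0.3,"dz": -1,"yaw": 0,"jaw": 0.3},{"dx": 0,"dy": 0.3,"dz": -0.9,"yaw": 0,"jaw": 0.3}]}}

```text
t: 10.53
tcp_pos: [0.4667, -0.1315, 0.3245]
eef_rot: [2.22, 2.222, 0.0]
force: [-0.1, 0.0, -0.5]
finger_gap: 0.576
grasp_force: 36.8
```

>>> {"fn": "drive_tool", "kwargs": {"plan": [{"dx": 0.3,"dy": 1,"dz": 0,"yaw": 0,"jaw": 0.3},{"dx": 0.3,"dy": 1,"dz": 0,"yaw": 0,"jaw": 0.3},{"dx": 0.3,"dy": 1,"dz": 0,"yaw": 0,"jaw": 0.3},{"dx": 0.3,"dy": 1,"dz": 0,"yaw": 0,"jaw": 0.3},{"dx": 0.3,"dy": 1,"dz": 0,"yaw": 0,"jaw": 0.3}]}}

```text
t: 10.95
tcp_pos: [0.5926, -0.0934, 0.3229]
eef_rot: [-2.22, -2.222, 0.0]
force: [-0.3, -0.6, -1.0]
finger_gap: 0.579
grasp_force: 36.9
```

>>> {"fn": "drive_tool", "kwargs": {"plan": [{"dx": 0.5,"dy": 0.9,"dz": 0,"yaw": 0,"jaw": 0.3},{"dx": 0.5,"dy": 0.8,"dz": 0,"yaw": 0,"jaw": 0.3},{"dx": 0.46,"dy": 0.6,"dz": 0,"yaw": 0,"jaw": 0.3},{"dx": 0.3,"dy": 0.3,"dz": 0,"yaw": 0,"jaw": 0.3},{"dx": 0,"dy": 0,"dz": 0,"yaw": 0,"jaw": 0.3}]}}

```text
t: 11.37
tcp_pos: [0.6573, -0.0484, 0.3225]
eef_rot: [-2.218, -2.224, -0.001]
force: [-0.3, -0.7, -1.7]
finger_gap: 0.576
grasp_force: 36.9
```

>>> {"fn": "drive_tool", "kwargs": {"plan": [{"dx": -0.08,"dy": 0.02,"dz": 0.4,"yaw": 0,"jaw": 0.3},{"dx": 0,"dy": 0,"dz": 0.8,"yaw": 0,"jaw": 0.3},{"dx": 0,"dy": 0,"dz": 0.9,"yaw": 0,"jaw": 0.3},{"dx": 0,"dy": 0,"dz": 0.7,"yaw": 0,"jaw": 0.3},{"dx": 0,"dy": 0,"dz": 0.38,"yaw": 0,"jaw": 0.3}]}}

```text
t: 11.78
tcp_pos: [0.6549, -0.0527, 0.24]
eef_rot: [-2.219, -2.218, 0.005]
force: [-1.0, 0.3, -2.1]
finger_gap: 0.575
grasp_force: 36.9
```

>>> {"fn": "drive_tool", "kwargs": {"plan": [{"dx": 0,"dy": 0,"dz": 0,"yaw": 0,"jaw": 0.3},{"dx": 0,"dy": 0,"dz": 0,"yaw": 0,"jaw": 0.3}]}}

```text
t: 11.95
tcp_pos: [0.6565, -0.0526, 0.243]
eef_rot: [-2.221, -2.221, 0.001]
force: [-0.5, 0.6, -0.5]
finger_gap: 0.581
grasp_force: 36.7
```

>>> {"fn": "drive_tool", "kwargs": {"plan": [{"dx": 0.07,"dy": 0.05,"dz": 0.04,"yaw": 0,"jaw": 0.3},{"dx": 0,"dy": 0,"dz": 0.04,"yaw": 0,"jaw": 0.3},{"dx": 0,"dy": 0,"dz": 0.04,"yaw": 0,"jaw": 0.3},{"dx": 0,"dy": 0,"dz": 0.02,"yaw": 0,"jaw": 0.3},{"dx": 0,"dy": 0,"dz": 0,"yaw": 0,"jaw": 0.3}]}}

```text
t: 12.37
tcp_pos: [0.6583, -0.0501, 0.2401]
eef_rot: [2.22, 2.223, 0.0]
force: [-1.2, -0.3, -2.1]
finger_gap: 0.578
grasp_force: 36.7
```

>>> {"fn": "drive_tool", "kwargs": {"plan": [{"dx": 0,"dy": 0,"dz": 0.03,"yaw": 0,"jaw": 0.3},{"dx": 0,"dy": 0,"dz": 0.02,"yaw": 0,"jaw": 0.3},{"dx": 0,"dy": 0,"dz": 0,"yaw": 0,"jaw": 0.3}]}}

```text
t: 12.62
tcp_pos: [0.6585, -0.0502, 0.2392]
eef_rot: [2.22, 2.222, 0.0]
force: [-0.5, 0.1, 2.9]
finger_gap: 0.572
grasp_force: 37.2
```

>>> {"fn": "drive_tool", "kwargs": {"plan": [{"dx": 0,"dy": 0,"dz": 0,"yaw": 0,"jaw": 0.65},{"dx": 0,"dy": 0,"dz": 0,"yaw": 0,"jaw": 0.75},{"dx": 0,"dy": 0,"dz": 0,"yaw": 0,"jaw": 0.9},{"dx": 0,"dy": 0,"dz": 0,"yaw": 0,"jaw": 1},{"dx": 0,"dy": 0,"dz": 0,"yaw": 0,"jaw": 1}]}}

```text
t: 13.03
tcp_pos: [0.6584, -0.0501, 0.2387]
eef_rot: [2.22, 2.223, 0.0]
force: [0.5, -0.1, -0.5]
finger_gap: 1.0
grasp_force: 0.0
```

>>> {"fn": "drive_tool", "kwargs": {"plan": [{"dx": 0,"dy": 0,"dz": -0.2,"yaw": 0,"jaw": 1},{"dx": 0,"dy": 0,"dz": -0.8,"yaw": 0,"jaw": 1},{"dx": 0,"dy": 0,"dz": -1,"yaw": 0,"jaw": 1},{"dx": 0,"dy": 0,"dz": -1,"yaw": 0,"jaw": 1},{"dx": 0,"dy": 0,"dz": -1,"yaw": 0,"jaw": 1}]}}

```text
t: 13.45
tcp_pos: [0.6582, -0.0501, 0.34]
eef_rot: [-2.22, -2.222, 0.0]
force: [-0.1, -0.0, 1.6]
finger_gap: 1.002
grasp_force: 0.0
```

>>> {"fn": "drive_tool", "kwargs": {"plan": [{"dx": 0.9,"dy": -0.8,"dz": 0,"yaw": 0,"jaw": 1},{"dx": 0.9,"dy": -0.8,"dz": 0,"yaw": 0,"jaw": 1},{"dx": 0.9,"dy": -0.8,"dz": 0,"yaw": 0,"jaw": 1},{"dx": 0.9,"dy": -0.8,"dz": 0,"yaw": 0,"jaw": 1},{"dx": 0.9,"dy": -0.8,"dz": 0,"yaw": 0,"jaw": 1}]}}

```text
t: 13.87
tcp_pos: [0.5572, 0.0631, 0.3392]
eef_rot: [2.22, 2.222, 0.001]
force: [1.0, 0.2, 0.1]
finger_gap: 1.0
grasp_force: 0.0
```

>>> {"fn": "drive_tool", "kwargs": {"plan": [{"dx": 0.7,"dy": -1,"dz": 0,"yaw": 0,"jaw": 1},{"dx": 0.6,"dy": -1,"dz": 0,"yaw": 0,"jaw": 1},{"dx": 0.5,"dy": -1,"dz": 0,"yaw": 0,"jaw": 1},{"dx": 0.37,"dy": -1,"dz": 0,"yaw": 0,"jaw": 1},{"dx": 0,"dy": -0.77,"dz": 0,"yaw": 0,"jaw": 1}]}}

```text
t: 14.28
tcp_pos: [0.437, 0.1178, 0.3389]
eef_rot: [-2.218, -2.224, -0.0]
force: [-0.6, 0.4, -0.1]
finger_gap: 1.0
grasp_force: 0.0
```

>>> {"fn": "drive_tool", "kwargs": {"plan": [{"dx": 0,"dy": 0,"dz": 0,"yaw": 0,"jaw": 1}]}}

```text
t: 14.37
tcp_pos: [0.4359, 0.1173, 0.3385]
eef_rot: [-2.217, -2.224, 0.002]
force: [0.3, -0.2, -0.1]
finger_gap: 1.001
grasp_force: 0.0
```

>>> {"fn": "drive_tool", "kwargs": {"plan": [{"dx": -0.03,"dy": 0.1,"dz": 0.4,"yaw": 0,"jaw": 1},{"dx": 0,"dy": 0,"dz": 0.8,"yaw": 0,"jaw": 1},{"dx": 0,"dy": 0,"dz": 0.9,"yaw": 0,"jaw": 1},{"dx": 0,"dy": 0,"dz": 0.9,"yaw": 0,"jaw": 1},{"dx": 0,"dy": 0,"dz": 0.6,"yaw": 0,"jaw": 1}]}}

```text
t: 14.78
tcp_pos: [0.442, 0.1151, 0.2465]
eef_rot: [-2.221, -2.221, 0.001]
force: [-0.9, 0.1, -0.8]
finger_gap: 1.001
grasp_force: 0.0
```

>>> {"fn": "drive_tool", "kwargs": {"plan": [{"dx": 0,"dy": 0,"dz": 0.4,"yaw": 0,"jaw": 1},{"dx": 0,"dy": 0,"dz": 0.13,"yaw": 0,"jaw": 1},{"dx": 0,"dy": 0,"dz": 0,"yaw": 0,"jaw": 0.9},{"dx": 0,"dy": 0,"dz": 0,"yaw": 0,"jaw": 0.7},{"dx": 0,"dy": 0,"dz": 0,"yaw": 0,"jaw": 0.6}]}}

```text
t: 15.2
tcp_pos: [0.4422, 0.1156, 0.2364]
eef_rot: [2.22, 2.222, 0.002]
force: [-2.8, 0.4, 2.0]
finger_gap: 0.641
grasp_force: 1.0
```

>>> {"fn": "drive_tool", "kwargs": {"plan": [{"dx": 0,"dy": 0,"dz": 0,"yaw": 0,"jaw": 0.5},{"dx": 0,"dy": 0,"dz": 0,"yaw": 0,"jaw": 0.4},{"dx": 0,"dy": 0,"dz": 0,"yaw": 0,"jaw": 0.3},{"dx": 0,"dy": 0,"dz": 0,"yaw": 0,"jaw": 0.3}], "grip_force": 40}}

```text
t: 15.53
tcp_pos: [0.4418, 0.1157, 0.2364]
eef_rot: [2.219, 2.222, 0.002]
force: [-2.4, 0.1, 6.3]
finger_gap: 0.58
grasp_force: 39.9
```

>>> {"fn": "drive_tool", "kwargs": {"plan": [{"dx": 0,"dy": 0,"dz": -0.6,"yaw": 0,"jaw": 0.3},{"dx": 0,"dy": 0,"dz": -0.8,"yaw": 0,"jaw": 0.3},{"dx": 0,"dy": 0.3,"dz": -0.8,"yaw": 0,"jaw": 0.3},{"dx": 0,"dy": 0.5,"dz": -0.8,"yaw": 0,"jaw": 0.3},{"dx": 0,"dy": 0.8,"dz": -0.4,"yaw": 0,"jaw": 0.3}]}}

```text
t: 15.95
tcp_pos: [0.4814, 0.116, 0.3228]
eef_rot: [2.218, 2.222, 0.003]
force: [1.0, 0.0, -1.0]
finger_gap: 0.583
grasp_force: 41.5
```

>>> {"fn": "drive_tool", "kwargs": {"plan": [{"dx": -0.1,"dy": 0.9,"dz": 0,"yaw": 0,"jaw": 0.3},{"dx": -0.3,"dy": 0.9,"dz": 0,"yaw": 0,"jaw": 0.3},{"dx": -0.4,"dy": 0.9,"dz": 0,"yaw": 0,"jaw": 0.3},{"dx": -0.4,"dy": 0.9,"dz": 0,"yaw": 0,"jaw": 0.3},{"dx": -0.4,"dy": 0.9,"dz": 0,"yaw": 0,"jaw": 0.3}]}}

```text
t: 16.37
tcp_pos: [0.5948, 0.0754, 0.3202]
eef_rot: [2.22, 2.223, 0.0]
force: [-0.2, -0.4, -2.5]
finger_gap: 0.582
grasp_force: 41.5
```

>>> {"fn": "drive_tool", "kwargs": {"plan": [{"dx": -0.4,"dy": 0.9,"dz": 0,"yaw": 0,"jaw": 0.3},{"dx": -0.4,"dy": 0.7,"dz": 0,"yaw": 0,"jaw": 0.3},{"dx": -0.3,"dy": 0.5,"dz": 0,"yaw": 0,"jaw": 0.3},{"dx": -0.18,"dy": 0.28,"dz": 0,"yaw": 0,"jaw": 0.3},{"dx": 0,"dy": 0,"dz": 0,"yaw": 0,"jaw": 0.3}]}}

```text
t: 16.78
tcp_pos: [0.6543, 0.0428, 0.3201]
eef_rot: [2.221, 2.221, 0.0]
force: [0.5, -0.3, -1.8]
finger_gap: 0.579
grasp_force: 41.5
```

>>> {"fn": "drive_tool", "kwargs": {"plan": [{"dx": 0,"dy": 0,"dz": 0,"yaw": 0,"jaw": 0.3}]}}

```text
t: 16.87
tcp_pos: [0.6531, 0.0439, 0.32]
eef_rot: [-2.22, -2.221, 0.001]
force: [-0.8, 0.2, -2.4]
finger_gap: 0.584
grasp_force: 41.5
```

Position is good. Next I descend from 0.320 to about 0.267.

>>> {"fn": "drive_tool", "kwargs": {"plan": [{"dx": 0,"dy": 0.02,"dz": 0.4,"yaw": 0,"jaw": 0.3},{"dx": 0,"dy": 0,"dz": 0.7,"yaw": 0,"jaw": 0.3},{"dx": 0,"dy": 0,"dz": 0.6,"yaw": 0,"jaw": 0.3},{"dx": 0,"dy": 0,"dz": 0.3,"yaw": 0,"jaw": 0.3},{"dx": 0,"dy": 0,"dz": 0.08,"yaw": 0,"jaw": 0.3}]}}

```text
t: 17.28
tcp_pos: [0.6525, 0.0445, 0.2659]
eef_rot: [-2.217, -2.221, 0.004]
force: [-0.7, 0.2, -2.0]
finger_gap: 0.584
grasp_force: 41.5
```

>>> {"fn": "drive_tool", "kwargs": {"plan": [{"dx": 0,"dy": 0,"dz": 0,"yaw": 0,"jaw": 0.3},{"dx": 0,"dy": 0,"dz": 0,"yaw": 0,"jaw": 0.3}]}}

```text
t: 17.45
tcp_pos: [0.6541, 0.0441, 0.2691]
eef_rot: [2.219, 2.222, 0.001]
force: [0.4, -0.9, -2.6]
finger_gap: 0.583
grasp_force: 41.5
```

>>> {"fn": "drive_tool", "kwargs": {"plan": [{"dx": 0,"dy": 0,"dz": 0.06,"yaw": 0,"jaw": 0.3},{"dx": 0,"dy": 0,"dz": 0.05,"yaw": 0,"jaw": 0.3},{"dx": 0,"dy": 0,"dz": 0.05,"yaw": 0,"jaw": 0.3},{"dx": 0,"dy": 0,"dz": 0.03,"yaw": 0,"jaw": 0.3},{"dx": 0,"dy": 0,"dz": 0,"yaw": 0,"jaw": 0.3}]}}

```text
t: 17.87
tcp_pos: [0.6543, 0.0438, 0.2646]
eef_rot: [2.22, 2.222, 0.001]
force: [-2.0, -0.7, 2.3]
finger_gap: 0.581
grasp_force: 41.7
```

>>> {"fn": "drive_tool", "kwargs": {"plan": [{"dx": 0,"dy": 0,"dz": 0.01,"yaw": 0,"jaw": 0.3},{"dx": 0,"dy": 0,"dz": 0,"yaw": 0,"jaw": 0.3}]}}

```text
t: 18.03
tcp_pos: [0.6543, 0.0438, 0.2646]
eef_rot: [2.22, 2.222, 0.001]
force: [-3.3, -0.2, 4.5]
finger_gap: 0.58
grasp_force: 41.9
```

>>> {"fn": "drive_tool", "kwargs": {"plan": [{"dx": 0,"dy": 0,"dz": 0,"yaw": 0,"jaw": 0.65},{"dx": 0,"dy": 0,"dz": 0,"yaw": 0,"jaw": 0.75},{"dx": 0,"dy": 0,"dz": 0,"yaw": 0,"jaw": 0.9},{"dx": 0,"dy": 0,"dz": 0,"yaw": 0,"jaw": 1},{"dx": 0,"dy": 0,"dz": 0,"yaw": 0,"jaw": 1}]}}

```text
t: 18.45
tcp_pos: [0.654, 0.0438, 0.2633]
eef_rot: [-2.22, -2.222, 0.0]
force: [0.1, 0.7, 0.3]
finger_gap: 0.999
grasp_force: 0.0
```

>>> {"fn": "drive_tool", "kwargs": {"plan": [{"dx": 0,"dy": 0,"dz": -0.2,"yaw": 0,"jaw": 1},{"dx": 0,"dy": 0,"dz": -0.8,"yaw": 0,"jaw": 1},{"dx": 0,"dy": 0,"dz": -1,"yaw": 0,"jaw": 1},{"dx": 0,"dy": 0,"dz": -1,"yaw": 0,"jaw": 1},{"dx": 0,"dy": 0,"dz": -0.6,"yaw": 0,"jaw": 1}]}}

```text
t: 18.87
tcp_pos: [0.6546, 0.0438, 0.3569]
eef_rot: [2.218, 2.221, 0.004]
force: [-0.4, -0.4, 0.5]
finger_gap: 1.001
grasp_force: 0.0
```

>>> {"fn": "drive_tool", "kwargs": {"plan": [{"dx": 0,"dy": -0.7,"dz": 0,"yaw": 0,"jaw": 1},{"dx": -0.1,"dy": -0.9,"dz": 0,"yaw": 0,"jaw": 1},{"dx": -0.2,"dy": -0.9,"dz": 0,"yaw": 0,"jaw": 1},{"dx": -0.2,"dy": -0.9,"dz": 0,"yaw": 0,"jaw": 1},{"dx": -0.2,"dy": -0.9,"dz": 0,"yaw": 0,"jaw": 1}]}}

```text
t: 19.28
tcp_pos: [0.5454, 0.0262, 0.3538]
eef_rot: [2.22, 2.223, 0.0]
force: [0.7, -0.8, -1.0]
finger_gap: 0.999
grasp_force: 0.0
```

>>> {"fn": "drive_tool", "kwargs": {"plan": [{"dx": -0.2,"dy": -1,"dz": 0,"yaw": 0,"jaw": 1},{"dx": -0.2,"dy": -1,"dz": 0,"yaw": 0,"jaw": 1},{"dx": -0.2,"dy": -1,"dz": 0,"yaw": 0,"jaw": 1},{"dx": -0.16,"dy": -0.5,"dz": 0,"yaw": 0,"jaw": 1},{"dx": 0,"dy": 0,"dz": 0,"yaw": 0,"jaw": 1}]}}

```text
t: 19.7
tcp_pos: [0.4571, 0.007, 0.3536]
eef_rot: [-2.221, -2.222, 0.001]
force: [0.7, -0.5, 0.8]
finger_gap: 1.0
grasp_force: 0.0
```

>>> {"fn": "drive_tool", "kwargs": {"plan": [{"dx": 0,"dy": 0,"dz": 0,"yaw": 0,"jaw": 1}]}}

```text
t: 19.78
tcp_pos: [0.4591, 0.007, 0.3542]
eef_rot: [2.22, 2.221, 0.002]
force: [1.0, 0.7, -0.3]
finger_gap: 0.998
grasp_force: 0.0
```

>>> {"fn": "drive_tool", "kwargs": {"plan": [{"dx": 0,"dy": -0.02,"dz": 0.4,"yaw": 0,"jaw": 1},{"dx": 0,"dy": 0,"dz": 0.8,"yaw": 0,"jaw": 1},{"dx": 0,"dy": 0,"dz": 0.9,"yaw": 0,"jaw": 1},{"dx": 0,"dy": 0,"dz": 0.9,"yaw": 0,"jaw": 1},{"dx": 0,"dy": 0,"dz": 0.5,"yaw": 0,"jaw": 1}]}}

```text
t: 20.2
tcp_pos: [0.4584, 0.0075, 0.2629]
eef_rot: [-2.218, -2.221, 0.002]
force: [-0.7, -0.3, -0.1]
finger_gap: 1.0
grasp_force: 0.0
```

>>> {"fn": "drive_tool", "kwargs": {"plan": [{"dx": 0,"dy": 0,"dz": 0.3,"yaw": 0,"jaw": 1},{"dx": 0,"dy": 0,"dz": 0.1,"yaw": 0,"jaw": 1},{"dx": 0,"dy": 0,"dz": 0,"yaw": 0,"jaw": 0.9},{"dx": 0,"dy": 0,"dz": 0,"yaw": 0,"jaw": 0.7},{"dx": 0,"dy": 0,"dz": 0,"yaw": 0,"jaw": 0.6}]}}

```text
t: 20.62
tcp_pos: [0.4592, 0.0071, 0.2569]
eef_rot: [2.219, 2.222, 0.002]
force: [-0.3, 0.1, 0.7]
finger_gap: 0.639
grasp_force: 0.0
```

>>> {"fn": "drive_tool", "kwargs": {"plan": [{"dx": 0,"dy": 0,"dz": 0,"yaw": 0,"jaw": 0.5},{"dx": 0,"dy": 0,"dz": 0,"yaw": 0,"jaw": 0.4},{"dx": 0,"dy": 0,"dz": 0,"yaw": 0,"jaw": 0.3},{"dx": 0,"dy": 0,"dz": 0,"yaw": 0,"jaw": 0.3}], "grip_force": 45}}

```text
t: 20.95
tcp_pos: [0.4589, 0.007, 0.257]
eef_rot: [2.219, 2.222, 0.001]
force: [-2.5, 0.9, 6.2]
finger_gap: 0.576
grasp_force: 45.8
```

>>> {"fn": "drive_tool", "kwargs": {"plan": [{"dx": 0,"dy": 0,"dz": -0.6,"yaw": 0,"jaw": 0.3},{"dx": 0,"dy": 0,"dz": -0.8,"yaw": 0,"jaw": 0.3},{"dx": 0.4,"dy": 0,"dz": -0.8,"yaw": 0,"jaw": 0.3},{"dx": 0.7,"dy": 0,"dz": -0.6,"yaw": 0,"jaw": 0.3},{"dx": 0.8,"dy": 0,"dz": -0.2,"yaw": 0,"jaw": 0.3}]}}

```text
t: 21.37
tcp_pos: [0.4594, 0.0545, 0.3337]
eef_rot: [2.219, 2.218, 0.005]
force: [1.3, -0.0, -2.2]
finger_gap: 0.576
grasp_force: 46.9
```

>>> {"fn": "drive_tool", "kwargs": {"plan": [{"dx": 0.8,"dy": 0,"dz": 0,"yaw": 0,"jaw": 0.3},{"dx": 0.8,"dy": 0.3,"dz": 0,"yaw": 0,"jaw": 0.3},{"dx": 0.8,"dy": 0.6,"dz": 0,"yaw": 0,"jaw": 0.3},{"dx": 0.6,"dy": 0.8,"dz": 0,"yaw": 0,"jaw": 0.3},{"dx": 0.38,"dy": 0.8,"dz": 0,"yaw": 0,"jaw": 0.3}]}}

```text
t: 21.78
tcp_pos: [0.5211, 0.141, 0.331]
eef_rot: [2.219, 2.224, 0.001]
force: [0.9, -0.5, -1.5]
finger_gap: 0.576
grasp_force: 46.8
```

>>> {"fn": "drive_tool", "kwargs": {"plan": [{"dx": 0,"dy": 0.9,"dz": 0,"yaw": 0,"jaw": 0.3},{"dx": 0,"dy": 0.9,"dz": 0,"yaw": 0,"jaw": 0.3},{"dx": 0,"dy": 0.9,"dz": 0,"yaw": 0,"jaw": 0.3},{"dx": 0,"dy": 0.9,"dz": 0,"yaw": 0,"jaw": 0.3},{"dx": 0,"dy": 0.7,"dz": 0,"yaw": 0,"jaw": 0.3}]}}

```text
t: 22.2
tcp_pos: [0.6298, 0.1393, 0.3307]
eef_rot: [2.22, 2.222, 0.001]
force: [-1.0, 0.6, -2.7]
finger_gap: 0.58
grasp_force: 46.9
```

>>> {"fn": "drive_tool", "kwargs": {"plan": [{"dx": 0,"dy": 0.5,"dz": 0,"yaw": 0,"jaw": 0.3},{"dx": 0,"dy": 0.3,"dz": 0,"yaw": 0,"jaw": 0.3},{"dx": 0,"dy": 0,"dz": 0,"yaw": 0,"jaw": 0.3},{"dx": 0,"dy": 0,"dz": 0,"yaw": 0,"jaw": 0.3}]}}

```text
t: 22.53
tcp_pos: [0.6481, 0.1393, 0.3305]
eef_rot: [-2.22, -2.222, 0.001]
force: [0.4, 0.4, -0.9]
finger_gap: 0.574
grasp_force: 46.9
```

Aim is fine (x needs +1 mm). Next I descend from 0.3305 to about 0.288.

>>> {"fn": "drive_tool", "kwargs": {"plan": [{"dx": 0,"dy": 0.05,"dz": 0.4,"yaw": 0,"jaw": 0.3},{"dx": 0,"dy": 0,"dz": 0.6,"yaw": 0,"jaw": 0.3},{"dx": 0,"dy": 0,"dz": 0.4,"yaw": 0,"jaw": 0.3},{"dx": 0,"dy": 0,"dz": 0.2,"yaw": 0,"jaw": 0.3},{"dx": 0,"dy": 0,"dz": 0.04,"yaw": 0,"jaw": 0.3}]}}

```text
t: 22.95
tcp_pos: [0.6486, 0.1394, 0.2879]
eef_rot: [-2.219, -2.221, 0.004]
force: [-0.4, 0.0, -1.2]
finger_gap: 0.576
grasp_force: 46.9
```

>>> {"fn": "drive_tool", "kwargs": {"plan": [{"dx": 0,"dy": 0,"dz": 0,"yaw": 0,"jaw": 0.3},{"dx": 0,"dy": 0,"dz": 0,"yaw": 0,"jaw": 0.3}]}}

```text
t: 23.12
tcp_pos: [0.6498, 0.1394, 0.2905]
eef_rot: [2.22, 2.222, 0.001]
force: [-0.6, 1.8, -0.7]
finger_gap: 0.576
grasp_force: 46.9
```

>>> {"fn": "drive_tool", "kwargs": {"plan": [{"dx": 0,"dy": 0,"dz": 0.07,"yaw": 0,"jaw": 0.3},{"dx": 0,"dy": 0,"dz": 0.06,"yaw": 0,"jaw": 0.3},{"dx": 0,"dy": 0,"dz": 0.05,"yaw": 0,"jaw": 0.3},{"dx": 0,"dy": 0,"dz": 0.04,"yaw": 0,"jaw": 0.3},{"dx": 0,"dy": 0,"dz": 0,"yaw": 0,"jaw": 0.3}]}}

```text
t: 23.53
tcp_pos: [0.6498, 0.1394, 0.2851]
eef_rot: [2.22, 2.222, 0.001]
force: [-1.2, -0.1, 2.6]
finger_gap: 0.574
grasp_force: 47.5
```

>>> {"fn": "drive_tool", "kwargs": {"plan": [{"dx": 0,"dy": 0,"dz": 0.01,"yaw": 0,"jaw": 0.3},{"dx": 0,"dy": 0,"dz": 0,"yaw": 0,"jaw": 0.3}]}}

```text
t: 23.7
tcp_pos: [0.6498, 0.1394, 0.2851]
eef_rot: [2.22, 2.222, 0.001]
force: [-2.2, 0.3, 4.9]
finger_gap: 0.578
grasp_force: 47.6
```

The jar is in contact. I release it, rise (jar top 0.163, so the TCP must be above 0.34), and back off toward the robot.

>>> {"fn": "drive_tool", "kwargs": {"plan": [{"dx": 0,"dy": 0,"dz": 0,"yaw": 0,"jaw": 0.65},{"dx": 0,"dy": 0,"dz": 0,"yaw": 0,"jaw": 0.75},{"dx": 0,"dy": 0,"dz": 0,"yaw": 0,"jaw": 0.9},{"dx": 0,"dy": 0,"dz": 0,"yaw": 0,"jaw": 1},{"dx": 0,"dy": 0,"dz": 0,"yaw": 0,"jaw": 1}]}}

```text
t: 24.12
tcp_pos: [0.6497, 0.1393, 0.284]
eef_rot: [-2.22, -2.223, 0.0]
force: [-1.1, -0.2, 0.6]
finger_gap: 1.002
grasp_force: 0.0
```

>>> {"fn": "drive_tool", "kwargs": {"plan": [{"dx": 0,"dy": 0,"dz": -0.3,"yaw": 0,"jaw": 1},{"dx": 0,"dy": 0,"dz": -0.8,"yaw": 0,"jaw": 1},{"dx": 0,"dy": 0,"dz": -1,"yaw": 0,"jaw": 1},{"dx": 0,"dy": 0,"dz": -1,"yaw": 0,"jaw": 1},{"dx": 0,"dy": 0,"dz": -0.9,"yaw": 0,"jaw": 1}]}}

```text
t: 24.53
tcp_pos: [0.6497, 0.1393, 0.3863]
eef_rot: [2.22, 2.222, 0.001]
force: [0.2, -0.3, -0.3]
finger_gap: 1.001
grasp_force: 0.0
```

>>> {"fn": "drive_tool", "kwargs": {"plan": [{"dx": 0.5,"dy": -0.8,"dz": 0,"yaw": 0,"jaw": 1},{"dx": 0.7,"dy": -1,"dz": 0,"yaw": 0,"jaw": 1},{"dx": 0.7,"dy": -1,"dz": 0,"yaw": 0,"jaw": 1},{"dx": 0.7,"dy": -1,"dz": 0,"yaw": 0,"jaw": 1},{"dx": 0.7,"dy": -1,"dz": 0,"yaw": 0,"jaw": 1}]}}

```text
t: 24.95
tcp_pos: [0.5284, 0.2222, 0.3849]
eef_rot: [2.221, 2.222, 0.001]
force: [-1.1, 1.0, 0.0]
finger_gap: 1.001
grasp_force: 0.0
```

>>> {"fn": "drive_tool", "kwargs": {"plan": [{"dx": 0.8,"dy": -1,"dz": 0,"yaw": 0,"jaw": 1},{"dx": 0.8,"dy": -1,"dz": 0,"yaw": 0,"jaw": 1},{"dx": 0.8,"dy": -1,"dz": 0,"yaw": 0,"jaw": 1},{"dx": 0.8,"dy": -0.6,"dz": 0,"yaw": 0,"jaw": 1},{"dx": 0,"dy": 0,"dz": 0,"yaw": 0,"jaw": 1}]}}

```text
t: 25.37
tcp_pos: [0.4366, 0.3043, 0.385]
eef_rot: [-2.215, -2.226, -0.001]
force: [-0.2, -0.3, -0.5]
finger_gap: 0.999
grasp_force: 0.0
```

```bash
python3 - <<'E'
from u import *
s=env.camera("scene")[:,:,::-1];t=env.camera("top")[:,:,::-1]
a=cv2.resize(s[130:380,160:460],(480,400),interpolation=2);b=cv2.resize(t[140:290,190:500],(800,387)[:2],interpolation=2)
b=cv2.resize(b,(400,194));a=cv2.resize(a,(400,333))
cv2.imwrite("pics/end.png",cv2.resize(np.vstack([a,b]),None,fx=1.1,fy=1.1,interpolation=2))
E
```

```text
(no output)
```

View pics/end.png

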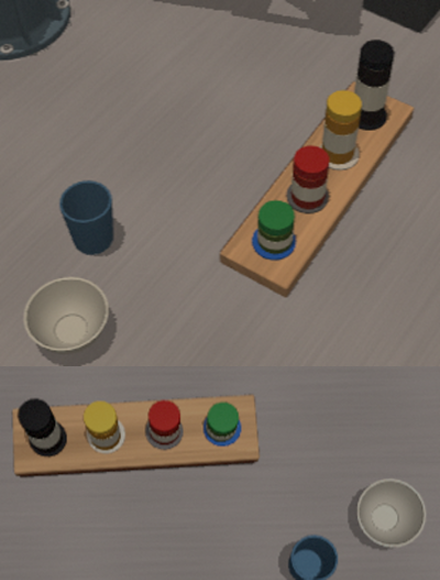

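The picture shows all four jars upright and centred on their pads: green on blue, then red, yellow, and black on the black pad. The cup and bowl have not moved.

```bash
python3 -c "
from bench import env
print(env.hand_in())"
```

```text
the job is handed in; nothing more can be done
None
```

The four jars stand upright on their pads in order of height, from green on the blue pad through red and yellow to black on the black pad, with the cup and bowl untouched; the job took about 25 s and is handed in, with no verdict returned.

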